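Hang the parts tray on its slotted rack

TASK

Hang the loose parts tray back on the bench rack: hook the claws of its two end brackets into the empty upper slots of the two uprights, directly above the tray already hanging there, and press it down until it is fully home and the rack's spring catch has snapped over the lip behind it. Leave the mug, jar, clamp and pliers where they are.

Things in the scene. Friction and masses are not known exactly. Their poses are not given: they have to be found in the camera images.
- tray: Loose parts tray: open sheet-steel tray 96 mm deep (x) by 180 mm wide (y), 0.35 kg, flat on the bench. Origin: centre of its underside; z up, +x to its rear (claws). Floor 4 mm thick; front wall 20, rear wall 40 mm high. Its ends are 6 mm bracket plates at y = +/-87 mm, sloping from 20 mm high in front to 74 mm at the rear edge (x = 48 mm), with two claws each.
- tray_grip (a point): Top of the tray's black carrying grip, 62 mm above the underside, 4 mm behind the tray's middle (x = 4), near the centre of mass; tray axes. The grip is 12 mm thick across y, runs along x from -45 to 45 mm of the tray, and is 26 mm high on a 4 mm divider (total 62 mm). About 78 mm is free on either side of it down to the floor.
- tray_claw_left (a point): Tip of the left (+y) bracket's upper claw: at x = 60, y = 87, z = 47 mm of the tray, its lowest rear point. A claw is a neck 8 mm high behind the bracket edge (underside at z = 65 mm) ending in a finger (x = 53 to 60 mm) pointing 18 mm down. 6 mm thick, thinning to 3.3 mm at the rear. A second, equal claw sits 45 mm below it.
- tray_claw_right (a point): The same point of the right (-y) bracket's upper claw: at x = 60, y = -87, z = 47 mm of the tray; a second, equal claw sits 45 mm below it.
- tray_lip (a point): Middle of the striker lip's rear edge: at x = 59, y = 0, z = 41 mm (its top) of the tray. The lip is 3 mm thick and 110 mm wide and stands out 11 mm behind the brackets' rear edge, between the uprights when hung. The catch snaps over it.
- rack: Fixed bench rack: two grey slotted steel uprights 215 mm high, 32 mm wide, on feet, with cross rails. Origin: on the bench midway between the uprights' front faces; x to the rear, z up; trays hang on the front (-x). The lower slots hold a tray like the loose one (underside 12 mm up) with a label roll and a carton in it, all fixed. The upper two slots on each side are empty.
- slot_left (a point): Middle of the lower edge of the left upright's top slot, on its front face: x = 0, y = 87, z = 167 mm of the rack. Each upright has four slots, 11 mm wide and 36 mm high, lower edges 32, 77, 122 and 167 mm above the bench, in a 3 mm thick web of smooth plated steel. The top two on each side take the claws.
- slot_right (a point): The same point of the right upright's top slot: x = 0, y = -87, z = 167 mm of the rack.
- rack_home (a point): Where the loose tray's origin lies, with the same axes, when it hangs fully home: x = -49, y = 0, z = 102 mm of the rack. The claws pass into the slots with the tray held 18 to 28 mm (best 23) above home; move it back (+x) until about 1 mm from the uprights, then lower it. Play when home: 1 mm fore and aft, 2.5 mm to either side, so it may lean forward by 0.04 rad.
- catch (a joint): Spring catch midway between the uprights: steel tongue hinged on a cross rail, with a wedge nose towards the tray. rad: 0 at rest or snapped over the lip, about 0.08 when pushed back by it, stop 0.3. A lowered tray meets the nose 8 to 10 mm above home and, let go, rests there, hooked. Pushing past takes 9 to 13 N down near the rear end of the grip, up to 20 N farther forward, where the claws bind.
- catch_nose (a point): Front tip of the catch's nose; the nose is 36 mm wide, its upper side slopes up to the rear at 45 degrees. Its flat underside lies 1.2 mm above the lip's top when the tray is home.
- mug: Striped tea mug, 80 mm wide and 89 mm high, standing left of the rack; a loose bystander. Origin: underside.
- jar: Jar with a red lid, 45 mm wide and 106 mm high, standing in front of the rack, to its right, beside the bag sealer; a loose bystander. Origin: underside.
- clamp: Black spring clamp with orange tips, 59 x 122 x 20 mm, lying near the bench's front edge, left of the bag sealer; a loose bystander. Origin: underside.
- pliers: Pliers with red handles, 65 x 178 x 15 mm, lying on the bench right of the bag sealer; a loose bystander. Origin: underside.

How it is judged:
At the end, for the whole second after the job is handed in: The tray hangs at rest in the upper slots: its origin no more than 2.5 mm above and 4 mm below home and within 5 mm sideways, square to the rack within 0.06 rad and upright within 0.06 rad, and the catch has sprung back over the lip (below 0.025 rad) (z of tray in the frame of rack_home between -0.004 and 0.0025 m and horizontal distance between tray and rack_home below 0.005 m and angle between the x axis of tray and the x axis of rack_home, either way round below 0.06 rad and angle between tray's own z axis and vertical below 0.06 rad and value of joint catch below 0.025 rad and linear speed of tray below 0.01 m/s); the robot touches nothing.
It fails at once if the mug, jar, clamp or pliers is moved by more than 25 mm (distance of any of mug, jar, clamp, pliers from where it was at the start of the episode above 0.025 m).
It also fails if it takes over 45 s, if anything falls off the work surface, if the arm or the gripper's body presses on something with over 40 N, if the wrist force passes 120 N, or if a joint passes its speed limit or range.

ROBOT

A 6-joint arm with a two-finger parallel gripper is mounted at the origin on a cart in front of the work surface, level with it; the furniture and walls round the work are solid. World frame = base frame: x ahead of the robot, y to its left, z up, the work surface at z = 0. Lengths are in m, angles in rad, forces in N, time in s.
With the tool pointing down it reaches from about 0.35 to 0.975 m from the base axis. Payload 4.9 kg.
Tool frame: the origin (TCP) lies at the centre of the arm's flange, where the gripper is bolted on; the fingertips stand 173 mm ahead of it and the grasp point (between the pads) lies robot.tcp_to_grasp ahead of it (robot.tcp_to_grasp is the distance from the TCP to the grasp point, in m); z points along the fingers, y is the line along which they close (so a half turn about z gives the same grasp; the last joint's range is limited). The gripper opens to 85 mm and grips with 20 to 120 N. Pads are 22 mm wide; open, the fingers measure 114 mm over their backs; the gripper's body (76 mm by 85 mm) begins 54 mm behind the grasp point. The pads swing forward as they close: fully open they stand 13 mm farther back than shut.
Start: joints at [-1.445, 0.053, 1.613, -0, 1.476, -0.119], TCP at [0.151, -0.606, 0.405] pointing down, gripper open.
Joint ranges: [-3.01, 3.01], [-1.01, 2.22], [0.06, 2.58], [-1.02, 4.17], [0.09, 2.62], [-3.14, 3.14]. Speed limits (rad/s): [2.57, 2.57, 3.14, 3.14, 3.14, 3.14].

INTERFACE

Orientations are given as a unit quaternion [x, y, z, w].
In Python, from plant import robot, eyes, ticket gives the robot as it stands (robot), with the cameras (eyes) and the job (ticket).
- The arm moves only by the tool nudge_tcp, called after "Request:" in YAML: its name, and indented under it one key for each argument. Schema: {"type":"object","properties":{"increments":{"type":"object","properties":{"finger_gap":{"type":"array","items":{"type":"number"},"minItems":1,"maxItems":12},"sx":{"type":"array","items":{"type":"number"},"minItems":1,"maxItems":12},"sy":{"type":"array","items":{"type":"number"},"minItems":1,"maxItems":12},"sz":{"type":"array","items":{"type":"number"},"minItems":1,"maxItems":12},"wx":{"type":"array","items":{"type":"number"},"minItems":1,"maxItems":12},"wy":{"type":"array","items":{"type":"number"},"minItems":1,"maxItems":12},"wz":{"type":"array","items":{"type":"number"},"minItems":1,"maxItems":12}},"additionalProperties":false,"required":["finger_gap","sx","sy","sz","wx","wy","wz"]},"grip_n":{"type":"number"},"only":{"type":"string"},"quiet":{"type":"boolean"},"lines":{"type":"string"}},"required":["increments"],"additionalProperties":false}. increments is an object with one list for each field, all of the same length, 1 to 12, a row being the entries at one place: finger_gap (the opening from 0.0 (shut) to 1.0 (fully open)), sx, sy, sz (the shift in parts of the range, where 1.0 means 0.8 m), wx, wy, wz (a rotation vector in fractions of the full range, 1 being 4 rad); each row is the pose to reach, as a shift and turn from the pose commanded when the call began, along the tool's axes at that moment; what a row does not reach only later rows make up. A row lasts 1/8 s, in which the tool goes at most 0.0625 m and 0.188 rad, less where a joint would pass 70% of its speed; a pose out of reach is approached as far as the arm can. The fingers move at their own pace and stop on an object; grip_n is the grip in N (left out, the last holds). Time passes only in rows, so rows that do not move let the fingers close. The tool returns the time, the measured TCP pose, the force, the opening and the grip force at its end. only (a regular expression) keeps the lines of the reply that match it, lines (a string "A,B") keeps lines A to B, and quiet returns only ok. A shift or turn number past 1, either way, is cut back to 1. Input that does not fit is refused with a message, and nothing moves.
- robot.get_obs(): the state, without advancing time (a new reading comes with each control period).
- eyes.camera(name): name is "scene" or "top" or "wrist"; returns a dict with "image" (400x640x3 uint8, red, green, blue), "camera_matrix" (3x3 intrinsics, pixels), "rvec" (rotation vector, rad) and "tvec" (3), from world to camera coordinates, as OpenCV has them; the wrist camera has in their place "mount" (4x4, takes a point from camera to tool coordinates, whose origin is the TCP and whose axes are the flange's). Camera axes: x right, y down, z forward; pixel columns grow to the right and rows downward; lengths in m; the calibration is good to about 2 mm. A picture is of the moment at which its call begins: read the wrist's pose just before it. There is no depth.
- ticket.job_done(): hands the job in; it is judged then, once.
The state is a dict: "time": time; "q": joint angles; "qd": joint speeds; "joint_efforts": joint torques, N m; "tool_pos": TCP position; "tool_rot": TCP orientation; "force": force on the tool from outside, world axes, zero at the start; "torque": the same for the moment, N m; "width": opening from 0.0 (shut) to 1.0 (fully open); "grip_force": force on a finger pad.
Only numpy, scipy, OpenCV 4.12 (cv2) and the standard library are available. Lean on these libraries where they do the work, as an engineer would, in place of code of your own. Each camera call takes 0.05 s, during which the arm holds its last target. There are 200 camera calls.

## Working session

There is one attempt and no reset: what is moved stays moved. The work goes in short steps, Python scripts to look and compute and a tool call to move; the robot and the scene stay as the last step left them, time stands still between calls to the robot, and variables do not carry over. Pictures are saved under pics/ and viewed, at most 10 in all, crops included, and the job is handed in when it is done.

```bash
ls; mkdir -p pics; python3 - <<'E'
from plant import robot, eyes, ticket
import cv2,numpy as np
print(robot.tcp_to_grasp); o=robot.get_obs(); print(o)
for n in("scene","top"):
    c=eyes.camera(n); cv2.imwrite(f"pics/{n}0.png",c["image"][:,:,::-1]); np.savez(f"{n}0.npz",**c)
    print(n,c["camera_matrix"],c["rvec"],c["tvec"])
E
```

```text
pics
plant.py
0.1547
{'time': 0.0, 'q': array([-1.44500065e+00,  5.33601027e-02,  1.61428793e+00, -1.00094840e-05,
        1.47601451e+00, -1.19006882e-01]), 'qd': array([-0.00093038, -0.0007335 , -0.00060775, -0.0017441 ,  0.00029462,
       -0.00059585]), 'joint_efforts': array([ 4.84518150e-04, -3.93687236e+01, -3.70177674e+01,  1.75845565e-05,
        7.17350253e-03, -1.05603453e-05]), 'tool_pos': array([ 0.15143929, -0.60609894,  0.40346427]), 'tool_rot': array([ 9.92517721e-01,  1.22096280e-01, -8.49475710e-06, -1.03492000e-03]), 'force': array([ 0.49905471, -0.32270279, -0.89436708]), 'torque': array([-0.02665033, -0.00768277, -0.02020222]), 'grip_force': 0.0, 'width': 1.0014526877461583}
scene [[382.92230244   0.         320.55916829]
 [  0.         382.92230244 196.61066336]
 [  0.           0.           1.        ]] [ 1.06446411 -2.31844554  1.10882038] [0.40516038 0.35753797 0.81844061]
top [[397.96453777   0.         318.78210272]
 [  0.         397.96453777 202.78694732]
 [  0.           0.           1.        ]] [ 2.16425466 -2.15899052  0.15797627] [0.05279776 0.58579927 1.31094087]
```

View pics/scene0.png

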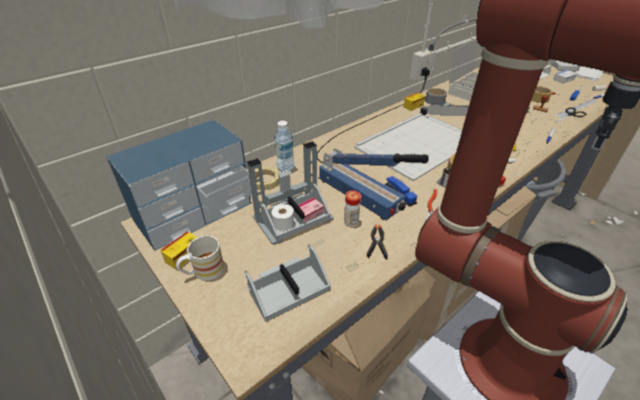

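View pics/top0.png

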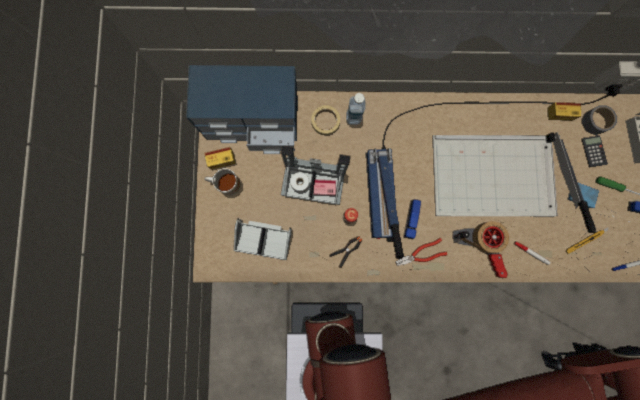

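Scene view: the loose tray is at about (288,282) and the rack, with a hung tray, at (290,200). Top view: tray at about (263,240) with its grip along the image column, rack uprights at about (288,158) and (344,163). I'll get rough positions by casting rays.

```bash
cat > h.py <<'E'
import numpy as np,cv2
from scipy.spatial.transform import Rotation as R
def cam(c,obs=None):
    """returns K, Rwc (cam->world), origin"""
    K=c["camera_matrix"]
    if "mount" in c:
        T=np.eye(4);T[:3,:3]=R.from_quat(obs["tool_rot"]).as_matrix();T[:3,3]=obs["tool_pos"]
        M=T@c["mount"];return K,M[:3,:3],M[:3,3]
    r=R.from_rotvec(np.ravel(c["rvec"])).as_matrix()
    return K,r.T,-r.T@np.ravel(c["tvec"])
def ray(cm,p,z):
    K,A,o=cm; d=A@np.linalg.solve(K,[p[0],p[1],1.]); return o+d*(z-o[2])/d[2]
def tri(cms,ps):
    S=np.zeros((3,3));b=np.zeros(3);
    for (K,A,o),p in zip(cms,ps):
        d=A@np.linalg.solve(K,[p[0],p[1],1.]);d/=np.linalg.norm(d);P=np.eye(3)-np.outer(d,d);S+=P;b+=P@o
    return np.linalg.solve(S,b)
def proj(cm,X):
    K,A,o=cm; v=K@(A.T@(np.array(X)-o)); return v[:2]/v[2]
E
python3 - <<'E'
from h import *
t=dict(np.load("top0.npz"));s=dict(np.load("scene0.npz"));ct,cs=cam(t),cam(s)
print("cam top",ct[2],"scene",cs[2])
m=(t["image"].max(2)<60).astype(np.uint8)
def blobs(x0,x1,y0,y1,thr):
    mm=np.zeros_like(m);mm[y0:y1,x0:x1]=(t["image"].max(2)<thr)[y0:y1,x0:x1]
    n,l,st,ce=cv2.connectedComponentsWithStats(mm)
    for i in range(1,n):
        if st[i,4]>15: print(st[i],ce[i].round(1),cv2.minAreaRect(np.argwhere(l==i)[:,::-1].astype(np.float32)))
blobs(245,282,226,256,60);blobs(275,355,140,185,60)
print("grip",ray(ct,(263,241),.062))
print("upr",ray(ct,(288,158),.215),ray(ct,(344,162),.215))
print("mug",ray(ct,(227,182),.089),"jar",ray(ct,(351,215),.106))
a=cv2.resize(t["image"][140:265,225:365],None,fx=4,fy=4,interpolation=cv2.INTER_CUBIC)
b=cv2.resize(s["image"][140:320,240:340],None,fx=2.4,fy=2.4,interpolation=cv2.INTER_CUBIC)
im=np.zeros((500,800,3),np.uint8);im[:,:560]=a;im[:432,560:]=b
cv2.imwrite("pics/c1.png",im[:,:,::-1])
E
```

```text
cam top [0.41090875 0.07555411 1.37475813] scene [-0.04702162  0.57694892  0.79167688]
[258 228   8  26  95] [261.5 240.5] ((261.4825134277344, 240.59193420410156), (3.6954638957977295, 25.681137084960938), 10.784297943115234)
[279 146  19  29 236] [288.5 156.9] ((289.8584899902344, 158.4322967529297), (28.7889404296875, 12.869043350219727), 70.55996704101562)
[334 155  16  24 163] [342.4 164.5] ((341.6108703613281, 165.78958129882812), (10.83003044128418, 22.736339569091797), 19.653825759887695)
[311 164  12   6  33] [316.5 167. ] ((316.5, 166.5), (11.0, 5.0), -0.0)
[309 171   8  14  46] [313.  176.7] ((313.4053955078125, 177.43243408203125), (12.823122024536133, 6.904757499694824), 80.53767395019531)
grip [0.4555032  0.23734417 0.062     ]
upr [0.69674643 0.14896447 0.215     ] [ 0.68543199 -0.01799627  0.215     ]
mug [0.64643811 0.35518998 0.089     ] jar [ 0.53760006 -0.04807656  0.106     ]
```

View pics/c1.png

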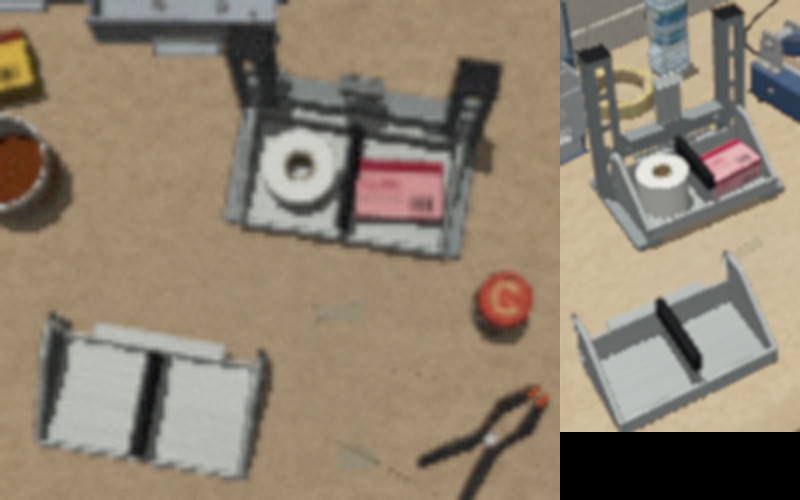

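The crop shows the loose tray's black grip at crop (150,405), which is (262,241) in the full image, with the lip and claws facing the rack. The rack's upright tops are at crop (250,45) and (478,78). The jar and clamp lie to the right. Next I'll get the wrist camera mount and start the transit.

The rows are not in the units I measure in: shifts go in shares of 0.8 m and turns go in shares of 4 rad. I convert before sending: 0.364 m / 0.8 = 0.455, -0.224 m / 0.8 = -0.28, 0.2 rad / 4 = 0.05.

Request:
nudge_tcp:
  increments: {"finger_gap": [1,1,1,1,1,1,1,1],"sx": [0.455,0.455,0.455,0.455,0.455,0.455,0.455,0.455],"sy": [-0.28,-0.28,-0.28,-0.28,-0.28,-0.28,-0.28,-0.28],"sz": [-0.05,-0.05,-0.05,-0.05,-0.05,-0.05,-0.05,-0.05],"wx": [0,0,0,0,0,0,0,0],"wy": [0,0,0,0,0,0,0,0],"wz": [0.05,0.05,0.05,0.05,0.05,0.05,0.05,0.05]}

```text
time: 1.1
tool_pos: [0.4521, -0.2983, 0.4448]
tool_rot: [1.0, 0.025, 0.0, -0.0]
force: [0.5, -1.5, 0.0]
width: 1.003
grip_force: 0.0
```

```bash
python3 - <<'E'
from h import *
from plant import robot, eyes, ticket
o=robot.get_obs();c=eyes.camera("wrist");print(c["mount"].round(4),c["camera_matrix"]);print(o["tool_pos"],R.from_quat(o["tool_rot"]).as_matrix().round(4),o["q"].round(3))
E
```

```text
[[ 8.000e-04 -9.575e-01 -2.885e-01  7.290e-02]
 [ 1.000e+00  3.000e-04  1.600e-03  2.000e-04]
 [-1.400e-03 -2.885e-01  9.575e-01  3.170e-02]
 [ 0.000e+00  0.000e+00  0.000e+00  1.000e+00]] [[283.03897078   0.         319.03357567]
 [  0.         283.03897078 200.62491201]
 [  0.           0.           1.        ]]
[ 0.45211055 -0.29830116  0.44477614] [[ 9.987e-01  5.040e-02  4.000e-04]
 [ 5.040e-02 -9.987e-01  3.000e-04]
 [ 4.000e-04 -3.000e-04 -1.000e+00]] [-0.721 -0.168  1.758  0.     1.551  0.8  ]
```

In the tool's units: -0.41 m / 0.8 = -0.5125, 0.169 m / 0.8 = 0.2113, 0.12 rad / 4 = 0.03.

Request:
nudge_tcp:
  increments: {"finger_gap": [1,1,1,1,1,1,1,1,1],"sx": [0.2113,0.2113,0.2113,0.2113,0.2113,0.2113,0.2113,0.2113,0.2113],"sy": [-0.5125,-0.5125,-0.5125,-0.5125,-0.5125,-0.5125,-0.5125,-0.5125,-0.5125],"sz": [-0.0125,-0.0125,-0.0125,-0.0125,-0.0125,-0.0125,-0.0125,-0.0125,-0.0125],"wx": [0,0,0,0,0,0,0,0,0],"wy": [0,0,0,0,0,0,0,0,0],"wz": [0.03,0.03,0.03,0.03,0.03,0.03,0.03,0.03,0.03]}

```text
time: 2.28
tool_pos: [0.601, 0.1153, 0.4539]
tool_rot: [0.999, -0.038, -0.001, 0.0]
force: [-0.4, -0.4, -0.8]
width: 0.998
grip_force: 0.0
```

```bash
python3 - <<'E'
from h import *
from plant import robot, eyes, ticket
o=robot.get_obs();c=eyes.camera("wrist");print(o["tool_pos"])
np.savez("w1.npz",tool_pos=o["tool_pos"],tool_rot=o["tool_rot"],**c)
cv2.imwrite("pics/w1.png",cv2.resize(c["image"],(800,500),interpolation=cv2.INTER_CUBIC)[:,:,::-1])
E
```

```text
[0.60097726 0.1152997  0.4539405 ]
```

View pics/w1.png

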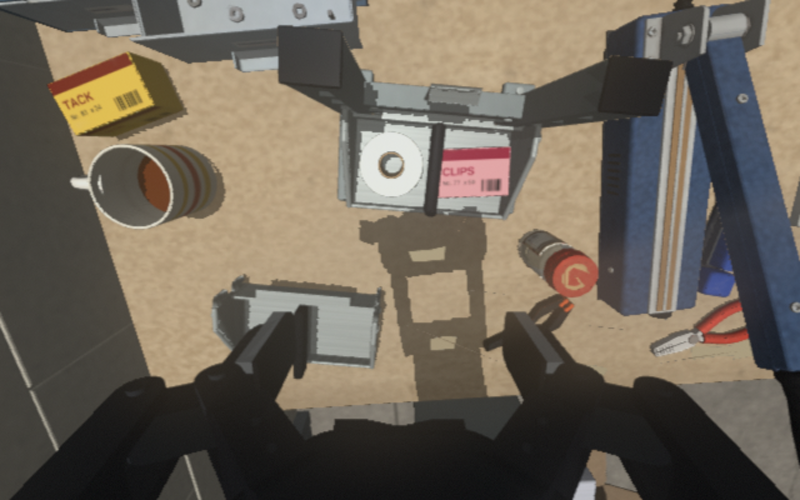

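The wrist view shows the upright caps at (312,55) and (637,85) in the 800-wide image, the hung tray between them, and the loose tray at (300,320), partly behind a finger. I'll measure the caps, then shift for a clear view of the tray.

In the tool's units: -0.165 m / 0.8 = -0.2063, -0.098 m / 0.8 = -0.1225, 0.1 rad / 4 = 0.025.

```bash
python3 - <<'E'
from h import *
w=dict(np.load("w1.npz"));cm=cam(w,w);im=w["image"]
g=cv2.cvtColor(im,cv2.COLOR_RGB2GRAY)
print(g[30:60:6,225:275:5],g[45:95:6,475:540:5])
for (x0,x1,y0,y1) in((218,280,15,75),(475,545,40,100)):
    m=np.zeros(g.shape,np.uint8);m[y0:y1,x0:x1]=(g[y0:y1,x0:x1]<36)
    n,l,st,ce=cv2.connectedComponentsWithStats(m);i=1+np.argmax(st[1:,4])
    pts=cv2.approxPolyDP(cv2.findContours((l==i).astype(np.uint8),0,2)[0][0],3,True)[:,0]
    print(st[i],pts.tolist())
    P=np.array([ray(cm,p,.215)[:2] for p in np.argwhere(l==i)[:,::-1]])
    r=cv2.minAreaRect((P*1000).astype(np.float32));print(r,cv2.boxPoints(r).round(1).tolist())
E
```

```text
[[62 63 65 64 66 67 66 69 68 69]
 [63 62 64 64 65 65 66 68 67 69]
 [63 61 64 64 64 66 66 67 69 70]
 [63 64 63 65 63 65 66 68 69 70]
 [63 64 64 65 65 67 67 68 68 70]] [[169 167  58  48  53  45  71  75 104 137 145  69  70]
 [115  60  58  47  45  46  44  43  43  41  42  37  39]
 [ 57  58  45  45  45  44  43  42  42  41  39  39  56]
 [ 60  57  43  45  44  43  44  41  40  39  39  38 135]
 [ 59  60  44  44  44  42  41  41  39  39  38  39 178]
 [ 56  50  43  43  42  42  40  39  38  37  37  41 180]
 [ 56  42  44  44  41  41  40  40  39  38  38  65 180]
 [ 61  42  45  43  42  43  40  40  38  37  37  81 175]
 [ 57  55  55  54  53  54  52  82  72  72  74  83 176]]
```

Request:
nudge_tcp:
  increments: {"finger_gap": [1,1,1,1,1],"sx": [-0.2063,-0.2063,-0.2063,-0.2063,-0.2063],"sy": [-0.1225,-0.1225,-0.1225,-0.1225,-0.1225],"sz": [0,0,0,0,0],"wx": [0,0,0,0,0],"wy": [0,0,0,0,0],"wz": [0.025,0.025,0.025,0.025,0.025]}

```text
time: 2.95
tool_pos: [0.4438, 0.2253, 0.4549]
tool_rot: [0.996, -0.088, 0.001, 0.0]
force: [-0.3, 0.1, -0.6]
width: 0.998
grip_force: 0.0
```

```bash
python3 - <<'E'
from h import *
from plant import robot, eyes, ticket
o=robot.get_obs();c=eyes.camera("wrist");print(o["tool_pos"])
np.savez("w2.npz",tool_pos=o["tool_pos"],tool_rot=o["tool_rot"],**c)
w=dict(np.load("w1.npz"))["image"]
a=cv2.resize(c["image"][80:310,140:480],None,fx=2.35,fy=2.35,interpolation=cv2.INTER_CUBIC)[:,:799]
cv2.imwrite("pics/w2.png",a[:,:,::-1])
E
```

```text
[0.44377693 0.2252849  0.45494074]Traceback (most recent call last):
  File "<stdin>", line 7, in <module>
    return _wrapfunc(a, 'argmax', axis=axis, out=out, **kwds)
    return bound(*args, **kwds)
ValueError: attempt to get argmax of an empty sequence
```

View pics/w2.png

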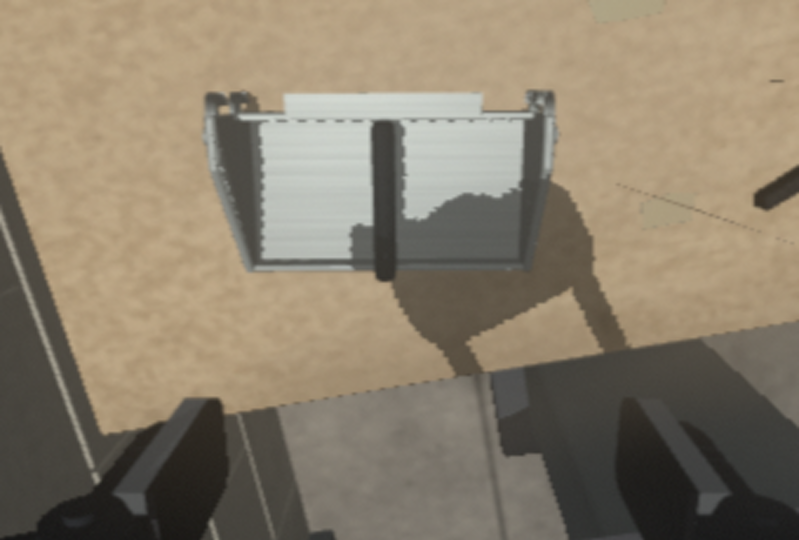

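The tray is clear in this view: lip rear corners at crop (285,93) and (482,93), grip from (384,120) to (385,280), nearly aligned with the tool. Next I'll compute its pose and enlarge the caps.

```bash
python3 - <<'E'
from h import *
w=dict(np.load("w2.npz"));cm=cam(w,w);im=w["image"];g=cv2.cvtColor(im,cv2.COLOR_RGB2GRAY)
f=lambda p:(p[0]/2.35+139.7,p[1]/2.35+79.7)
L=ray(cm,f((285,93)),.041);Rr=ray(cm,f((482,93)),.041);d=L-Rr
print("lip",L,Rr,np.linalg.norm(d),"yaw",np.arctan2(-d[0],d[1]))
m=np.zeros(g.shape,np.uint8);m[128:202,290:316]=g[128:202,290:316]<45
n,l,st,ce=cv2.connectedComponentsWithStats(m);i=1+np.argmax(st[1:,4]);print(st[i])
P=np.array([ray(cm,p,.062)[:2] for p in np.argwhere(l==i)[:,::-1]])*1000
r=cv2.minAreaRect(P.astype(np.float32));print(r,cv2.boxPoints(r).round(1).tolist())
yaw=np.arctan2(-d[0],d[1]);ex=np.array([np.cos(yaw),np.sin(yaw)])
print("origin from lip",(L+Rr)[:2]/2-.059*ex)
q=P@ex; 
for a,b in((q.max()-12,q.max()),(q.min()+10,q.min()+20)):
    s=P[(q>=a)&(q<=b)];print("grip end mean",s.mean(0))
x=im if 0 else dict(np.load("w1.npz"))["image"]
A=cv2.resize(x[12:82,215:287],None,fx=5.5,fy=5.5,interpolation=cv2.INTER_CUBIC)
B=cv2.resize(x[37:107,472:544],None,fx=5.5,fy=5.5,interpolation=cv2.INTER_CUBIC)
o=np.clip(np.hstack([A,B]).astype(float)*1.6,0,255).astype(np.uint8);cv2.imwrite("pics/caps.png",o[:,:,::-1]);print(o.shape)
E
```

```text
lip [0.52446168 0.28650251 0.041     ] [0.50540608 0.17935774 0.041     ] 0.10882608651983698 yaw -0.17600872819207472Traceback (most recent call last):
  File "<stdin>", line 7, in <module>
    return _wrapfunc(a, 'argmax', axis=axis, out=out, **kwds)
    return bound(*args, **kwds)
ValueError: attempt to get argmax of an empty sequence
```

```bash
python3 - <<'E'
from h import *
w=dict(np.load("w2.npz"));cm=cam(w,w);im=w["image"];g=cv2.cvtColor(im,cv2.COLOR_RGB2GRAY)
f=lambda p:(p[0]/2.35+139.7,p[1]/2.35+79.7)
L=ray(cm,f((285,93)),.041);Rr=ray(cm,f((482,93)),.041);d=L-Rr
print(g[150,290:320],g[185,290:320])
m=np.zeros(g.shape,np.uint8);m[128:202,290:316]=g[128:202,290:316]<72
n,l,st,ce=cv2.connectedComponentsWithStats(m);i=1+np.argmax(st[1:,4]);print(st[i])
P=np.array([ray(cm,p,.062)[:2] for p in np.argwhere(l==i)[:,::-1]])*1000
r=cv2.minAreaRect(P.astype(np.float32));print(r,cv2.boxPoints(r).round(1).tolist())
yaw=np.arctan2(-d[0],d[1]);ex=np.array([np.cos(yaw),np.sin(yaw)])
print("origin from lip",(L+Rr)[:2]/2-.059*ex)
q=P@ex; 
for a,b in((q.max()-12,q.max()),(q.min()+10,q.min()+20)):
    s=P[(q>=a)&(q<=b)];print("grip end mean",s.mean(0))
x=im if 0 else dict(np.load("w1.npz"))["image"]
A=cv2.resize(x[12:82,215:287],None,fx=5.5,fy=5.5,interpolation=cv2.INTER_CUBIC)
B=cv2.resize(x[37:107,472:544],None,fx=5.5,fy=5.5,interpolation=cv2.INTER_CUBIC)
o=np.clip(np.hstack([A,B]).astype(float)*1.6,0,255).astype(np.uint8);cv2.imwrite("pics/caps.png",o[:,:,::-1]);print(o.shape)
E
```

```text
[202 202 202 202 201 201 199 177 123  73  65  67  66  66  65  63  62  69
  87 101 102 111 159 197 200 199 199 199 199 199] [99 99 98 98 98 97 97 95 85 66 56 54 54 54 55 53 55 55 70 88 96 97 96 96
 97 97 95 96 96 96]
[299 132  10  68 575]
((457.375, 242.38616943359375), (11.895880699157715, 86.78357696533203), 79.27542114257812) [[413.6000061035156, 244.60000610351562], [498.8999938964844, 228.5], [501.1000061035156, 240.1999969482422], [415.79998779296875, 256.29998779296875]]
origin from lip [0.45684541 0.2432611 ]
grip end mean [494.33088218 235.91700553]
grip end mean [429.55003207 247.62465378]
(385, 792, 3)
```

View pics/caps.png

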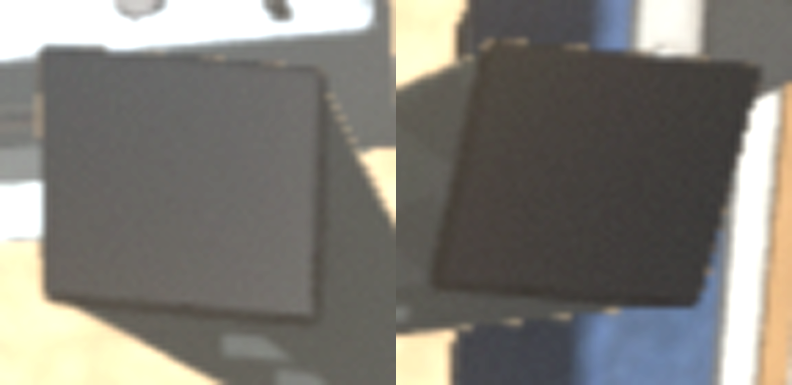

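Tray is consistent across both measurements: origin about (0.457, 0.243), yaw about -0.18, lip width 108.8 mm against 110, grip 87 mm against 90. In the crop the caps are clean quads; left corners are (44,48), (322,68), (318,318), (46,297) and right corners are (490,42), (760,65), (697,304), (433,288).

```bash
python3 - <<'E'
from h import *
w=dict(np.load("w1.npz"));cm=cam(w,w);print("cam",cm[2])
l=[(44,48),(322,68),(318,318),(46,297)];r=[(94,42),(364,65),(301,304),(37,288)]
def f(p,o): return (p[0]/5.5+o[0]-.4,p[1]/5.5+o[1]-.4)
Lw=np.array([ray(cm,f(p,(215,12)),.215) for p in l]);Rw=np.array([ray(cm,f(p,(472,37)),.215) for p in r])
print(Lw[:,:2].round(4).tolist(),Rw[:,:2].round(4).tolist())
for X in(Lw,Rw): print("sides",[round(np.linalg.norm(X[i]-X[(i+1)%4]),4) for i in range(4)])
d=Lw.mean(0)-Rw.mean(0);print("spacing",np.linalg.norm(d),"yaw",np.arctan2(-d[0],d[1]))
F=(Lw[2:]+Rw[2:]).reshape(-1,3); d2=Lw[2:].mean(0)-Rw[2:].mean(0)
yaw=np.arctan2(-d[0],d[1]);print("yaw front",np.arctan2(-d2[0],d2[1]),"front mid",(Lw[2:].mean(0)+Rw[2:].mean(0))/2)
E
```

```text
cam [0.67364268 0.10950282 0.42216998]
[[0.7361, 0.1662], [0.7317, 0.1342], [0.7051, 0.138], [0.7099, 0.1706]] [[0.7096, -0.0053], [0.7046, -0.0379], [0.6781, -0.034], [0.6824, -0.001]]
sides [np.float64(0.0323), np.float64(0.0268), np.float64(0.033), np.float64(0.0266)]
sides [np.float64(0.0329), np.float64(0.0269), np.float64(0.0333), np.float64(0.0275)]
spacing 0.17390605900561415 yaw -0.15620437722385747
yaw front -0.15753592463031751 front mid [0.69387845 0.06839709 0.215     ]
```

In the tool's units: 0.25 m / 0.8 = 0.3125, 0.05 m / 0.8 = 0.0625.

Request:
nudge_tcp:
  increments: {"finger_gap": [1,1,1,1,1,0.1,0.1,0.1,0.1,0,0],"sx": [0.0313,0.0313,0.0313,0.0313,0.0313,0.0313,0.0313,0.0313,0.0313,0.0313,0.0313],"sy": [-0.025,-0.025,-0.025,-0.025,-0.025,-0.025,-0.025,-0.025,-0.025,-0.025,-0.025],"sz": [0.0625,0.1375,0.2125,0.275,0.3125,0.3125,0.3125,0.3125,0.3125,0.3125,0.3125],"wx": [0,0,0,0,0,0,0,0,0,0,0],"wy": [0,0,0,0,0,0,0,0,0,0,0],"wz": [0,0,0,0,0,0,0,0,0,0,0]}
  grip_n: 70

```text
time: 4.38
tool_pos: [0.4725, 0.242, 0.2065]
tool_rot: [0.996, -0.087, 0.001, -0.0]
force: [-0.6, -1.7, 6.1]
width: 0.131
grip_force: 70.2
```

In the tool's units: 0.1645 m / 0.8 = 0.2056, -0.125 m / 0.8 = -0.1563, -0.017 rad / 4 = -0.0043.

Request:
nudge_tcp:
  increments: {"finger_gap": [0,0,0,0,0,0,0,0,0,0,0],"sx": [0,0,0,0.0375,0.0813,0.125,0.1688,0.1938,0.2056,0.2056,0.2056],"sy": [0,0,0,0.0313,0.0688,0.1063,0.1375,0.1575,0.1675,0.1675,0.1675],"sz": [-0.0375,-0.1,-0.1563,-0.1563,-0.1563,-0.1563,-0.1563,-0.1563,-0.1563,-0.1563,-0.1563],"wx": [0,0,0,0,0,0,0,0,0,0,0],"wy": [0,0,0,0,0,0,0,0,0,0,0],"wz": [0,0,0,-0.0043,-0.0043,-0.0043,-0.0043,-0.0043,-0.0043,-0.0043,-0.0043]}

```text
time: 5.75
tool_pos: [0.6097, 0.0821, 0.3294]
tool_rot: [0.997, -0.078, -0.001, -0.0]
force: [-0.5, -0.3, -4.4]
width: 0.129
grip_force: 68.9
```

```bash
python3 - <<'E'
from h import *
from plant import robot, eyes, ticket
o=robot.get_obs();c=eyes.camera("wrist");print(o["tool_pos"],R.from_quat(o["tool_rot"]).as_rotvec(),o["force"],o["width"])
np.savez("w3.npz",tool_pos=o["tool_pos"],tool_rot=o["tool_rot"],**c)
cv2.imwrite("pics/w3.png",np.clip(1.5*cv2.resize(c["image"],(800,500),interpolation=cv2.INTER_CUBIC)[:,:,::-1],0,255))
E
```

```text
[0.60970276 0.08214178 0.32941271] [-3.13144148e+00  2.46500030e-01  1.65451137e-03] [-0.52198121 -0.3499172  -4.42583535] 0.1285548258881944[ WARN:0@0.992] global loadsave.cpp:1063 imwrite_ Unsupported depth image for selected encoder is fallbacked to CV_8U.
```

View pics/w3.png

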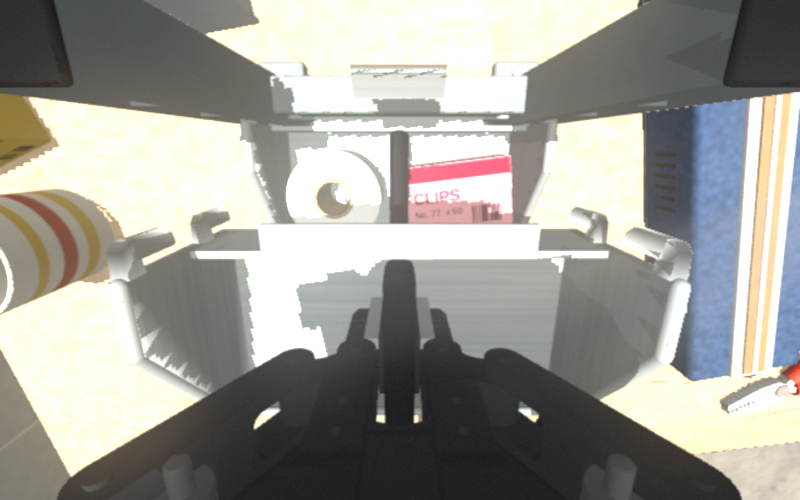

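The tray, lip and uprights are symmetric about column 399 of 800: lip corners at (260,226) and (540,226), cap inner front corners at (70,87) and (727,87). I'll check this numerically.

```bash
python3 - <<'E'
from h import *
w=dict(np.load("w3.npz"));cm=cam(w,w)
f=lambda p:(p[0]/1.25-.1,p[1]/1.25-.1)
yaw=-.157;E=np.array([[np.cos(yaw),np.sin(yaw)],[-np.sin(yaw),np.cos(yaw)]]);O=np.array([.6939,.0684])
rk=lambda X:np.r_[(E@(X[:2]-O)),X[2]].round(4)
for z in (.160,.164,.168):
    a,b=ray(cm,f((260,226)),z),ray(cm,f((540,226)),z);print(z,"w",np.linalg.norm(a-b),rk(a),rk(b))
a,b=ray(cm,f((70,87)),.215),ray(cm,f((727,87)),.215);print("caps inner",rk(a),rk(b),np.linalg.norm(a-b))
a=ray(cm,f((399,131)),.074);print("hung grip rear end (expect x -.004)",rk(a))
for n,x in(("mug",0),):pass
print("tcp",rk(w["tool_pos"]),2*np.arctan2(w["tool_rot"][1],w["tool_rot"][0]))
E
```

```text
0.16 w 0.11143872503716382 [-0.0436  0.0552  0.16  ] [-0.0436 -0.0562  0.16  ]
0.164 w 0.10820059660820347 [-0.0427  0.0536  0.164 ] [-0.0427 -0.0546  0.164 ]
0.168 w 0.10496246817924308 [-0.0418  0.052   0.168 ] [-0.0418 -0.0529  0.168 ]
caps inner [-0.0008  0.0704  0.215 ] [-0.0006 -0.0702  0.215 ] 0.1406599285753345
hung grip rear end (expect x -.004) [-0.0049 -0.0001  0.074 ]
tcp [-0.0853  0.0004  0.3294] -0.15711152305933623
```

In the tool's units: 0.051 m / 0.8 = 0.0638, 0.043 m / 0.8 = 0.0538.

Request:
nudge_tcp:
  increments: {"finger_gap": [0,0,0,0,0,0,0,0,0,0],"sx": [0,0.015,0.03,0.04,0.0475,0.0538,0.0588,0.0638,0.0638,0.0638],"sy": [0,0,0,0,0,0,0,0,0,0],"sz": [-0.0038,-0.0038,-0.0038,-0.0038,-0.0038,-0.0038,-0.0038,-0.0038,-0.0038,-0.0038],"wx": [0,0,0,0,0,0,0,0,0,0],"wy": [0,0,0,0,0,0,0,0,0,0],"wz": [0,0,0,0,0,0,0,0,0,0]}

```text
time: 7.05
tool_pos: [0.6606, 0.0732, 0.3327]
tool_rot: [0.997, -0.079, -0.0, 0.0]
force: [0.2, -1.1, -4.0]
width: 0.125
grip_force: 68.9
```

```bash
python3 - <<'E'
from plant import robot, eyes, ticket
o=robot.get_obs();print(o["tool_pos"],o["force"],o["torque"])
E
```

```text
[0.66062814 0.0731573  0.33267824] [ 0.22525495 -1.07833266 -3.96709385] [ 0.01879664 -0.03118939 -0.0143853 ]
```

In the tool's units: 0.013 m / 0.8 = 0.0163, 0.011 m / 0.8 = 0.0138.

Request:
nudge_tcp:
  increments: {"finger_gap": [0,0,0,0,0,0],"sx": [0,0,0,0,0,0],"sy": [0,0,0,0,0,0],"sz": [0.005,0.01,0.0138,0.0163,0.0163,0.0163],"wx": [0,0,0,0,0,0],"wy": [0,0,0,0,0,0],"wz": [0,0,0,0,0,0]}

```text
time: 7.8
tool_pos: [0.6607, 0.0731, 0.3198]
tool_rot: [0.997, -0.079, 0.0, -0.0]
force: [-0.6, -0.7, -3.7]
width: 0.129
grip_force: 68.9
```

```bash
python3 - <<'E'
from plant import robot, eyes, ticket
o=robot.get_obs();print(o["tool_pos"],o["force"],o["torque"])
E
```

```text
[0.6607474  0.07314966 0.31983052] [-0.59012553 -0.68210716 -3.71720984] [-0.04824589 -0.01519559 -0.00072812]
```

No binding so far. Next I'll push past the catch while still holding the tray.

In the tool's units: 0.0105 m / 0.8 = 0.0131, 0.009 m / 0.8 = 0.0113.

Request:
nudge_tcp:
  increments: {"finger_gap": [0,0,0,0,0,0,0],"sx": [0,0,0,0,0,0,0],"sy": [0,0,0,0,0,0,0],"sz": [0.0038,0.0063,0.0088,0.0113,0.0131,0.0131,0.0131],"wx": [0,0,0,0,0,0,0],"wy": [0,0,0,0,0,0,0],"wz": [0,0,0,0,0,0,0]}

```text
time: 8.68
tool_pos: [0.6612, 0.0735, 0.3134]
tool_rot: [0.997, -0.079, 0.002, -0.0]
force: [-7.7, 0.8, 10.4]
width: 0.123
grip_force: 71.0
```

```bash
python3 - <<'E'
from plant import robot, eyes, ticket
o=robot.get_obs();print(o["tool_pos"],o["force"],o["torque"])
E
```

```text
[0.66124083 0.07349561 0.31342884] [-7.72458273  0.79974954 10.41622688] [ 0.06609781  0.63574942 -0.0493964 ]
```

In the tool's units: 0.007 m / 0.8 = 0.0088, 0.006 m / 0.8 = 0.0075.

Request:
nudge_tcp:
  increments: {"finger_gap": [0,0,0,0,0],"sx": [0,0,0,0,0],"sy": [0,0,0,0,0],"sz": [0.0025,0.005,0.0075,0.0088,0.0088],"wx": [0,0,0,0,0],"wy": [0,0,0,0,0],"wz": [0,0,0,0,0]}

```text
time: 9.3
tool_pos: [0.6616, 0.0733, 0.3081]
tool_rot: [0.997, -0.079, 0.002, -0.0]
force: [-11.1, -0.1, 16.8]
width: 0.128
grip_force: 72.2
```

```bash
python3 - <<'E'
from plant import robot, eyes, ticket
o=robot.get_obs();print(o["tool_pos"],o["force"],o["torque"])
E
```

```text
[0.66156411 0.07332496 0.3080837 ] [-11.08422874  -0.08158451  16.80926449] [-0.03137604  1.26081754  0.01669335]
```

In the tool's units: 0.004 m / 0.8 = 0.005, 0.002 m / 0.8 = 0.0025.

Request:
nudge_tcp:
  increments: {"finger_gap": [0,0,0,0],"sx": [0,0,0,0],"sy": [0,0,0,0],"sz": [0.0025,0.005,0.005,0.005],"wx": [0,0,0,0],"wy": [0,0,0,0],"wz": [0,0,0,0]}

```text
time: 9.8
tool_pos: [0.6616, 0.0734, 0.3079]
tool_rot: [0.997, -0.079, 0.002, 0.0]
force: [-19.1, -0.3, 31.1]
width: 0.125
grip_force: 74.4
```

```bash
python3 - <<'E'
from h import *
from plant import robot, eyes, ticket
o=robot.get_obs();print(o["tool_pos"],o["force"],o["torque"])
c=eyes.camera("wrist");np.savez("w4.npz",tool_pos=o["tool_pos"],tool_rot=o["tool_rot"],**c)
E
```

```text
[0.66161688 0.07338961 0.3079181 ] [-19.10369869  -0.29352763  31.10692643] [-0.08194251  2.67981315 -0.01383345]
```

In the tool's units: -0.14 m / 0.8 = -0.175, -0.007 m / 0.8 = -0.0088.

Request:
nudge_tcp:
  increments: {"finger_gap": [0,0,0,0.4,0.4,0.4,0.4,0.4,0.4,0.4,0.4],"sx": [0,0,0,0,0,0,0,0,-0.025,-0.025,-0.025],"sy": [0,0,0,0,0,0,0,0,0,0,0],"sz": [-0.005,-0.0088,-0.0088,-0.0088,-0.0088,-0.0088,-0.0375,-0.0875,-0.15,-0.175,-0.175],"wx": [0,0,0,0,0,0,0,0,0,0,0],"wy": [0,0,0,0,0,0,0,0,0,0,0],"wz": [0,0,0,0,0,0,0,0,0,0,0]}

```text
time: 11.22
tool_pos: [0.6413, 0.0763, 0.4413]
tool_rot: [0.997, -0.079, 0.003, -0.0]
force: [0.4, 0.9, -0.3]
width: 0.402
grip_force: 0.0
```

```bash
python3 - <<'E'
from h import *
from plant import robot, eyes, ticket
o=robot.get_obs();print(o["tool_pos"],o["force"])
c=eyes.camera("wrist");np.savez("w5.npz",tool_pos=o["tool_pos"],tool_rot=o["tool_rot"],**c)
s=eyes.camera("scene");t=eyes.camera("top")
W=np.clip(1.4*c["image"][40:330,110:530].astype(float),0,255).astype(np.uint8)
im=np.zeros((600,800,3),np.uint8);im[:386,:560]=cv2.resize(W,(560,386),interpolation=cv2.INTER_CUBIC)
im[:480,560:]=cv2.resize(s["image"][130:250,245:305],(240,480),interpolation=cv2.INTER_CUBIC)
cv2.imwrite("pics/w5.png",im[:,:,::-1])
E
```

```text
[0.64132243 0.07627907 0.44128572] [ 0.37575137  0.92874585 -0.32982263]
```

View pics/w5.png

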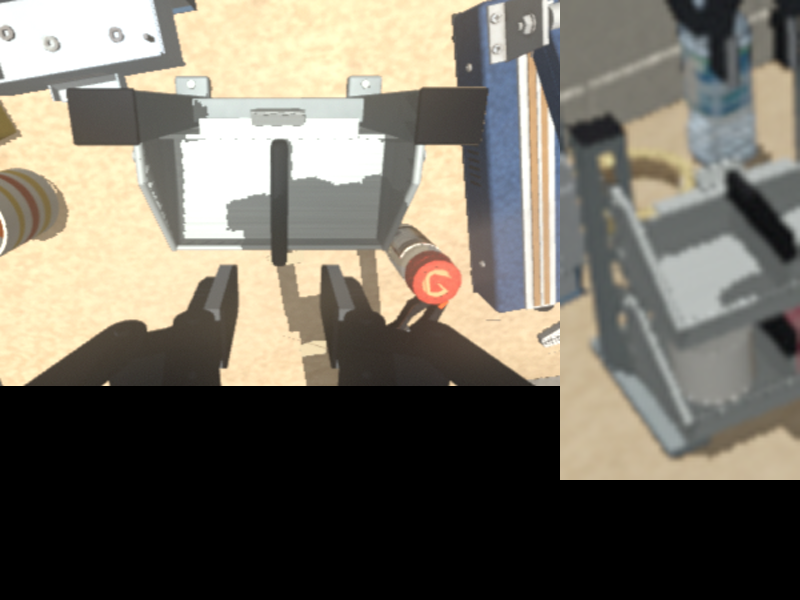

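The tray hangs level and symmetric between the uprights, with its grip at crop (280,200) and the catch visible at (278,116). To confirm the height and the latch, I'll press on the rear end of the grip with shut fingers.

In the tool's units: 0.108 m / 0.8 = 0.135, 0.099 m / 0.8 = 0.1238.

Request:
nudge_tcp:
  increments: {"finger_gap": [0,0,0,0,0,0,0,0,0,0,0,0],"sx": [0.0425,0.0425,0.0425,0.0425,0.0425,0.0425,0.0425,0.0425,0.0425,0.0425,0.0425,0.0425],"sy": [0,0,0,0,0,0,0,0,0,0,0,0],"sz": [0,0,0,0.05,0.1,0.1163,0.1163,0.1238,0.1275,0.1313,0.135,0.135],"wx": [0,0,0,0,0,0,0,0,0,0,0,0],"wy": [0,0,0,0,0,0,0,0,0,0,0,0],"wz": [0,0,0,0,0,0,0,0,0,0,0,0]}

```text
time: 12.88
tool_pos: [0.675, 0.071, 0.3365]
tool_rot: [0.997, -0.079, 0.001, 0.0]
force: [-9.7, -0.5, 16.9]
width: -0.0
grip_force: 8.9
```

```bash
python3 - <<'E'
from plant import robot, eyes, ticket
o=robot.get_obs();print(o["tool_pos"],o["force"],o["width"])
E
```

```text
[0.67499969 0.07103857 0.33651223] [-9.65069011 -0.47337647 16.87591356] -0.0002526586675067651
```

In the tool's units: -0.12 m / 0.8 = -0.15, -0.1 m / 0.8 = -0.125.

Request:
nudge_tcp:
  increments: {"finger_gap": [0,0,0,0,0,0,0,0,0],"sx": [0,0,0,0,0,-0.0375,-0.05,-0.05,-0.05],"sy": [0,0,0,0,0,0,0,0,0],"sz": [0.0038,0.0038,-0.025,-0.075,-0.125,-0.15,-0.15,-0.15,-0.15],"wx": [0,0,0,0,0,0,0,0,0],"wy": [0,0,0,0,0,0,0,0,0],"wz": [0,0,0,0,0,0,0,0,0]}

```text
time: 14.0
tool_pos: [0.6353, 0.0771, 0.4483]
tool_rot: [0.997, -0.079, -0.001, 0.0]
force: [0.1, 0.4, -0.5]
width: -0.001
grip_force: 0.0
```

```bash
python3 - <<'E'
from h import *
from plant import robot, eyes, ticket
o=robot.get_obs();c=eyes.camera("wrist");cm=cam(c,o);print(o["tool_pos"],o["force"])
a=c["image"][30:230,200:440]
cv2.imwrite("pics/w6.png",np.clip(1.3*cv2.resize(a,(720,600),interpolation=cv2.INTER_CUBIC).astype(float),0,255).astype(np.uint8)[:,:,::-1])
np.savez("w6.npz",tool_pos=o["tool_pos"],tool_rot=o["tool_rot"],**c)
E
```

```text
[0.63527349 0.07712455 0.4483137 ] [ 0.05626366  0.38780564 -0.54693211]
```

View pics/w6.png

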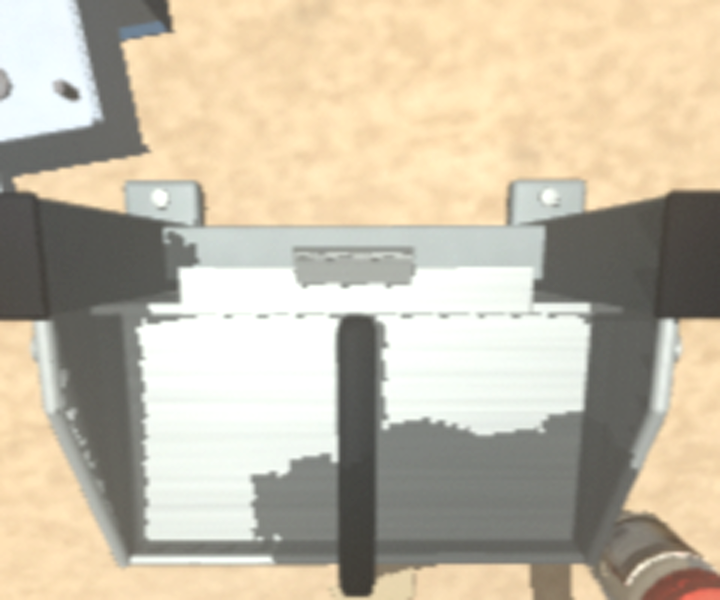

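The catch nose at crop (354,265) overlaps the lip's rear edge (y≈267), so it has snapped over. The tray is square and centred between the uprights, so I'm handing it in.

```bash
python3 -c "
from plant import robot, eyes, ticket
print(ticket.job_done())"
```

```text
the job is handed in; nothing more can be done
None
```

The tray hangs in the upper slots, pressed down to within about 1 mm of home with the catch's nose over the lip in the last picture; the bystanders were not touched, and I handed the job in at about 14 s without being shown a verdict.

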